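# Move the foil roll from the tape stand to the dispenser

## Task

Slide the copper foil roll off the open end of the tape stand's rod without straining the rod, and stand it on edge in the empty dispenser, sitting on both rollers between the cheeks; then let go. Leave the blue roll hanging on the rod, and leave everything else on the bench where it is.

Things in the scene. Friction and masses are not known exactly. Their poses are not given: they have to be found in the camera images.
- foil_roll: the roll of copper foil tape (copper colour, cardboard core), 180 g: 90 mm across, 24 mm wide, 30 mm hole. Origin at its centre, y along its axis. It hangs on the rod of the tape stand, the top of its hole resting on the rod, so that its centre is 9 mm below the rod's axis; at least 45 mm of free rod between it and the blue roll
- tape_stand: tape stand, fixed to the bench: steel base plate 140 x 160 x 12 mm, red post 32 x 24 mm and 150 mm tall, and a level steel rod 12 mm thick whose axis is 125 mm above the bench. Origin under the post on the bench; the rod runs from the post along the stand's -y to its open end 163 mm from the post's centre line. The last 10 mm of the rod is an end collar 22 mm across, so a roll only passes it when lifted about 9 mm to be centred on the rod (4 mm of play all round)
- rod_tip (a point): centre of the end face of the rod's open end; the stand's axes (-y points outwards along the rod)
- empty_dispenser: the empty tape dispenser, fixed to the bench, open from above: grey, base 150 (x) x 44 (y) mm, two upright cheeks along x, 120 mm long, 48 mm high, 32 mm apart (from y = -16 to +16 mm), with two 16 mm rollers across the slot; a cutter bar 47 mm high at its -x end. Origin at the centre of its underside on the bench. A seated roll has its axis along the dispenser's y and its centre 65 mm above the bench over the origin, held by both rollers
- full_dispenser: the second dispenser, the same shape, fixed; the cream roll stands in it
- masking_roll: blue masking-tape roll, 90 mm across, 18 mm wide, 30 mm hole, hanging on the rod of the tape stand next to the post; bystander. Origin at its centre, y along its axis
- cream_roll: cream tape roll, 90 mm across, 24 mm wide, 30 mm hole, standing on edge in the full dispenser; bystander. Origin at its centre, y along its axis
- marker: black marker pen, 125 mm long, 16 mm thick, lying flat; bystander. Origin under its middle
- pliers: red-handled pliers, 155 mm long, 12 mm thick, lying flat; bystander. Origin under the middle
- glass_cutter: dark green glass cutter with a brass head, 138 mm long, 12 mm thick, lying flat; bystander. Origin under its middle
- glass_piece: piece of green glass, 75 x 55 x 5 mm, lying flat; bystander. Origin at the centre of its underside
- flux_jar: amber jar, 56 mm across, 75 mm tall, standing; bystander. Origin at the centre of its underside
- spray_can: blue spray can, 54 mm across, 140 mm tall, standing; bystander. Origin at the centre of its underside

How it is judged:
By the outcome, as a careful person would: the job done as asked, in the order asked, and still so for the second after the job is handed in, with the robot touching nothing.
It also fails if it takes over 40 s, if anything falls off the work surface, if the arm or the gripper's body presses on something with over 40 N, if the wrist force passes 120 N, or if a joint passes its speed limit or range.

## Robot

A 6-joint arm with a two-finger parallel gripper is mounted at the origin on the work surface. World frame = base frame: x ahead of the robot, y to its left, z up, the work surface at z = 0. Lengths are in m, angles in rad, forces in N, time in s.
With the tool pointing down it reaches from about 0.275 to 0.825 m from the base axis. Payload 4.9 kg.
Tool frame: the origin (TCP) lies midway between the tips of the shut fingers; the grasp point (between the pads) lies 19 mm behind it (grip_point_offset is the distance from the TCP to the grasp point, in m); z points along the fingers, x is the direction in which the jaws open and shut, and the axes are right-handed (so a half turn about z gives the same grasp; the last joint's range is limited). The gripper opens to 85 mm and grips with 20 to 120 N. Pads are 22 mm wide; open, the fingers measure 114 mm over their backs; the gripper's body (76 mm by 85 mm) begins 54 mm behind the grasp point. The pads swing forward as they close: fully open they stand 13 mm farther back than shut.
Start: joints at [1.049, 0.326, -0.193, 1.052, 0, 1.437], TCP at [0.208, 0.509, 0.231] pointing down, gripper open.
Joint ranges: [-2.65, 2.65], [-0.97, 1.79], [-1.3, 1.35], [-1.93, 2.1], [-1.47, 1.37], [-3.14, 3.14]. Speed limits (rad/s): [2.57, 2.57, 3.14, 3.14, 3.14, 3.14].

## Interface

Orientations are given as a rotation vector (axis times angle).
In Python, from cell import * gives the robot as it stands. Calls block until the motion is done:
- movep(position, orientation): joint-space move of the TCP to a pose.
- move_l(position, velocity=0.15, rot=None, until_force=None): straight line of the TCP; rot=None keeps the orientation; velocity is the mean speed in m/s. With until_force (N) it stops when the force on the tool has changed by that much, and returns True; else False.
- set_joints(angles): joint-space move.
- let_go() and grab(newtons=None): open the fingers fully, or close them until they stop; newtons is the grip in N (None keeps the last).
- sleep(seconds).
- ik(position, orientation): joint angles nearest the present ones, or None.
- get_state(): the state.
- grab_frame(name): name is "scene" or "top" or "wrist"; returns a dict with "img" (400x640x3 uint8, red, green, blue), "fx", "fy", "cx", "cy" (pixels), "k1" (the pictures are not rectified: a ray, as slopes to the right and down, at radius r is drawn at 1 + k1 r^2 times it, then the intrinsics apply), "cam_to_world" (4x4, takes a point from camera to world coordinates); the wrist camera has in their place "T_tool_cam" (4x4, takes a point from camera to tool coordinates, whose origin is the TCP and whose axes are the tool frame's). Camera axes: x right, y down, z forward; pixel columns grow to the right and rows downward; lengths in m; the calibration is good to about 2 mm. A picture is of the moment at which its call begins: read the wrist's pose just before it. There is no depth.
A pose or a line that the arm cannot do raises MotionError and nothing moves.
- sign_off(): hands the job in, once; it reports no verdict.
Trained networks look in the newest picture that a camera, given by its name, has taken for a name from the list of things; names that differ only in an ending like _2 or _b are one class to them, and where a whole thing is asked for, a point or a joint stands for the part that bears it (a point fixed in the world has none). Each returns a list of dicts, best first, with "score" (0 to 1); they miss things now and then, are a little off and sometimes report something else, mostly with a low value. They report only what shows in the picture. A call takes as long as a camera call.
- spot_in(camera, name): "centre" ([column, row] in pixels, amid what is visible of it).
- silhouettes(camera, name): "mask" (400x640 bool, what is visible of it) and "centre" ([column, row] in pixels, amid what is visible of it).
- tip_of(camera, name): "centre" ([column, row] in pixels: a listed point, or the origin of a listed thing).
The state is a dict: "clock": time; "q": joint angles; "joint_velocities": joint speeds; "tau": joint torques, N m; "position": TCP position; "eef_rot": TCP orientation; "contact_force": force on the tool from outside, world axes, zero at the start; "wrist_torque": the same for the moment, N m; "finger_gap": opening from 0.0 (shut) to 1.0 (fully open).
Only numpy, scipy, OpenCV 4.12 (cv2) and the standard library are available. Lean on these libraries where they do the work, as an engineer would, in place of code of your own. Each camera call takes 0.05 s, during which the arm holds its last target.

## Working session

There is one attempt and no reset: what is moved stays moved. The work goes in short steps, each a Python script; the robot and the scene stay as the last script left them, time stands still between calls to the robot, and variables do not carry over. Pictures are saved under pics/ and viewed, and the job is handed in when it is done.

```bash
ls; mkdir -p pics
python3 - <<'E'
from cell import *
import cv2
for n in ["scene","top","wrist"]:
    f=grab_frame(n); cv2.imwrite(f"pics/a_{n}.png",f["img"][:,:,::-1])
    print(n,{k:v for k,v in f.items() if k!="img"})
    for t in ["foil_roll","tape_stand","rod_tip","empty_dispenser","masking_roll","spray_can","flux_jar","full_dispenser"]:
        try: print(t,[(d["centre"],round(d["score"],2)) for d in tip_of(n,t)[:2]],[(d["centre"],round(d["score"],2)) for d in spot_in(n,t)[:2]])
        except Exception as e: print(t,e)
print(get_state())
E
```

```text
pics
scene {'fx': 506.0734946736046, 'fy': 506.0734946736046, 'cx': 322.4456719707247, 'cy': 203.98053226001633, 'k1': 0.01365876117842289, 'cam_to_world': array([[-0.85853867,  0.43280206, -0.27494313,  0.91757132],
       [ 0.51274688,  0.7231998 , -0.46267991,  0.58215772],
       [-0.00141   , -0.53820482, -0.8428129 ,  1.24968039],
       [ 0.        ,  0.        ,  0.        ,  1.        ]])}
foil_roll [([384.9, 282.6], 0.87)] [([385.3, 282.6], 0.92)]
tape_stand [([394.1, 335.0], 0.93), ([295.3, 168.2], 0.4)] [([389.8, 328.4], 0.79)]
rod_tip [] [([382.6, 328.5], 0.69), ([299.6, 162.2], 0.62)]
empty_dispenser [([296.4, 167.8], 0.95)] [([298.9, 164.8], 0.8), ([391.2, 308.3], 0.5)]
masking_roll [] [([389.2, 306.7], 0.95)]
spray_can [([335.4, 374.2], 0.62)] [([339.1, 365.8], 0.98)]
flux_jar [([254.8, 236.2], 0.81)] [([252.9, 231.4], 0.61)]
full_dispenser [([331.7, 207.0], 0.68)] [([331.3, 209.1], 0.93)]
top {'fx': 461.3932174020924, 'fy': 461.3932174020924, 'cx': 312.3598215212178, 'cy': 213.59463226983397, 'k1': -0.04960521520514871, 'cam_to_world': array([[-0.03109517, -0.9951296
[... 1474 characters left out ...]
r [] []
{'clock': 2.55, 'q': array([ 1.04880323e+00,  3.26234717e-01, -1.92604401e-01,  1.05197686e+00,
        3.13386791e-06,  1.43659188e+00]), 'joint_velocities': array([ 1.49933280e-03,  2.06826857e-04,  1.37462832e-04,  1.13178369e-03,
        9.38181676e-05, -4.76009253e-04]), 'tau': array([ 1.03720889e-03, -4.43323553e+01,  2.62752271e+01,  1.20262466e-03,
       -7.43061446e-05, -1.23538875e-06]), 'position': array([0.20797993, 0.50918394, 0.23126024]), 'eef_rot': array([ 2.60784081e+00,  1.75178019e+00, -2.98740515e-05]), 'contact_force': array([ 0.13442861,  0.58088184, -0.27555863]), 'wrist_torque': array([ 0.05604085, -0.0140236 ,  0.02946692]), 'finger_gap': 1.0041600628496512}
```

View pics/a_scene.png

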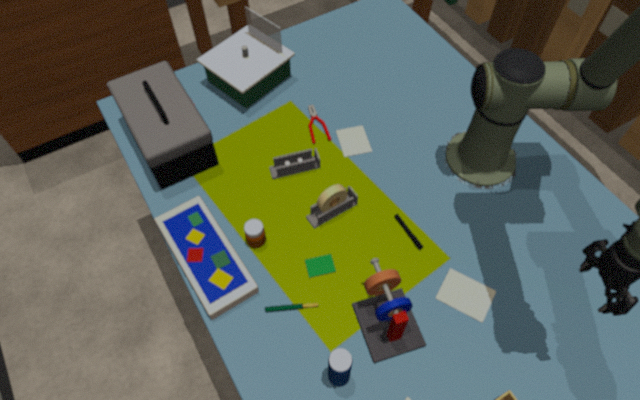

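View pics/a_top.png

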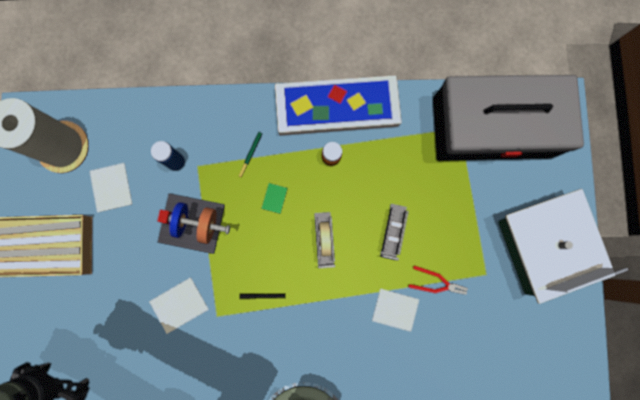

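```bash
cat > h.py <<'E'
import numpy as np, cv2
from scipy.optimize import least_squares
from scipy.spatial.transform import Rotation as R
C={'scene':dict(f=506.0734946736046,cx=322.4456719707247,cy=203.98053226001633,k1=0.01365876117842289,T=np.array([[-0.85853867,0.43280206,-0.27494313,0.91757132],[0.51274688,0.7231998,-0.46267991,0.58215772],[-0.00141,-0.53820482,-0.8428129,1.24968039],[0,0,0,1]])),
'top':dict(f=461.3932174020924,cx=312.3598215212178,cy=213.59463226983397,k1=-0.04960521520514871,T=np.array([[-0.03109517,-0.99512963,0.09354198,0.44856967],[-0.99945479,0.02991747,-0.01396658,-0.02382721],[0.01110002,-0.09392527,-0.99551737,1.27020469],[0,0,0,1]]))}
Ttc=np.array([[9.99998845e-01,1.43536771e-03,4.98997227e-04,1.53300914e-04],[-1.51576764e-03,9.65547741e-01,2.60221564e-01,-6.66775097e-02],[-1.08292014e-04,-2.60222020e-01,9.65548802e-01,-1.41601632e-01],[0,0,0,1]])
def wristcam(pos,rv):
    T=np.eye(4);T[:3,:3]=R.from_rotvec(rv).as_matrix();T[:3,3]=pos
    return dict(f=301.74946097518426,cx=320.70311955515405,cy=197.5263742890313,k1=-0.02009046928035594,T=T@Ttc)
def proj(c,P):
    P=np.atleast_2d(P);p=(P-c['T'][:3,3])@c['T'][:3,:3];s=p[:,:2]/p[:,2:]
    s=s*(1+c['k1']*(s**2).sum(1,keepdims=True));return s*c['f']+[c['cx'],c['cy']]
def ray(c,uv):
    s=(np.array(uv,float)-[c['cx'],c['cy']])/c['f'];u=s.copy()
    for _ in range(20):u=s/(1+c['k1']*(u@u))
    d=c['T'][:3,:3]@np.array([*u,1]);return c['T'][:3,3],d/np.linalg.norm(d)
def atz(c,uv,z):
    o,d=ray(c,uv);return o+d*(z-o[2])/d[2]
def tri(obs):
    A=0;b=0
    for c,uv in obs:
        o,d=ray(c,uv);M=np.eye(3)-np.outer(d,d);A=A+M;b=b+M@o
    P=np.linalg.solve(A,b);return P,[np.round(proj(c,P)[0]-uv,1) for c,uv in obs]
E
python3 - <<'E'
from h import *
S,T=C['scene'],C['top']
np.set_printoptions(precision=4,suppress=True)
for n,s,t,z in [('foil',(384.9,282.6),(205.1,225.4),.116),('mask',(389.2,306.7),(176.8,218.9),.116),('stand',(394.1,335),(181.7,222.2),0),('empty',(296.4,167.8),(392.2,230.3),0),('full',(331.7,207),(322,237.4),0),('spray',(335.4,374.2),(170.9,160.6),0),('jar',(254.8,236.2),(331.2,157.3),0)]:
    print(n,*tri([(S,s),(T,t)]),atz(S,s,z),atz(T,t,z))
print(atz(T,(228.1,226.5),.125))
for n,box in [('scene',(330,230,450,370)),('top',(140,180,260,270)),('scene',(250,130,350,200)),('top',(350,190,450,270))]:
    im=cv2.imread(f'pics/a_{n}.png');x0,y0,x1,y1=box
    cv2.imwrite(f'pics/z_{n}_{x0}.png',cv2.resize(im[y0:y1,x0:x1],None,fx=4.2,fy=4.2,interpolation=cv2.INTER_CUBIC))
E
python3 -c "
import cv2,numpy as np
a=[cv2.resize(cv2.imread('pics/'+f),(400,300)) for f in ['z_scene_330.png','z_top_140.png','z_scene_250.png','z_top_350.png']]
cv2.imwrite('pics/m1.png',np.vstack([np.hstack(a[:2]),np.hstack(a[2:])]))"
```

```text
foil [0.5346 0.2303 0.1161] [array([-0.4, -0. ]), array([-0.2,  0.3])] [0.5338 0.2308 0.116 ] [0.5354 0.2297 0.116 ]
mask [0.5581 0.2933 0.1278] [array([2.9, 0.2]), array([ 1.7, -2.2])] [0.56   0.2864 0.116 ] [0.5539 0.3009 0.116 ]
stand [ 0.5547  0.322  -0.0056] [array([-0.3, -0. ]), array([-0.2,  0.2])] [0.5557 0.3237 0.    ] [0.5549 0.32   0.    ]
empty [ 0.513  -0.2592  0.0008] [array([-0.8, -0.1]), array([-0.5,  0.7])] [ 0.5109 -0.2581  0.    ] [ 0.5149 -0.2609  0.    ]
full [ 0.5009 -0.0657  0.0278] [array([0.3, 0. ]), array([ 0.2, -0.3])] [ 0.4921 -0.081   0.    ] [ 0.5013 -0.0661  0.    ]
spray [0.7299 0.3388 0.0224] [array([3.1, 0.3]), array([ 1.6, -2.2])] [0.7326 0.3298 0.    ] [0.7289 0.3498 0.    ]
jar [ 0.7265 -0.1015  0.0085] [array([1.6, 0.3]), array([ 0.9, -1.3])] [ 0.7285 -0.1093  0.    ] [ 0.7247 -0.0993  0.    ]
[0.5303 0.1705 0.125 ]
```

View pics/m1.png

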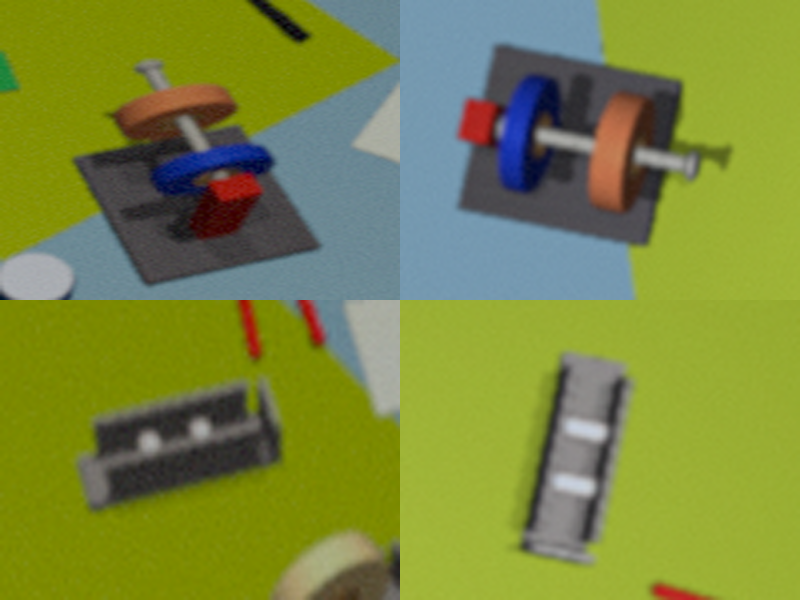

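Run:
```python
from h import *
from cell import *
np.set_printoptions(precision=4,suppress=True)
T=C['top']
a=atz(T,(227,229.5),.125+.005);b=atz(T,(164,216.6),.15);print(a,b)
d=a-b;th=np.arctan2(d[1],d[0]);print(np.degrees(th),np.hypot(*d[:2]))
def rv(th): # tool x at angle th, down
    x=np.array([np.cos(th),np.sin(th),0]);z=np.array([0,0,-1.]);return R.from_matrix(np.c_[x,np.cross(z,x),z]).as_rotvec()
for t in (th,th+np.pi):
  for p in ([.535,.23,.32],[.535,.23,.15],[.51,-.26,.1]):
    print(np.degrees(t),p,ik(p,rv(t)))
movep([.50,.22,.30],rv(th+np.pi))
s=get_state();f=grab_frame("wrist");cv2.imwrite("pics/w1.png",f["img"][:,:,::-1])
s2=get_state()
print(s["position"],s["eef_rot"],s["clock"],s2["position"])
for t in ["foil_roll","rod_tip","masking_roll","tape_stand"]:
    print(t,[(d["centre"],round(d["score"],2)) for d in tip_of("wrist",t)[:2]])
```

```text
[0.5226 0.1725 0.13  ] [0.5573 0.3227 0.15  ]
-103.03725181211486 0.15423233414407084
-103.03725181211486 [0.535, 0.23, 0.32] [ 0.2793  0.3492  0.0661  1.2878 -0.     -2.6348]
-103.03725181211486 [0.535, 0.23, 0.15] [ 0.2793  0.4492 -0.2255  0.8961 -0.     -2.6348]
-103.03725181211486 [0.51, -0.26, 0.1] [-0.6004  0.4848 -0.3121  0.7739 -0.      2.7687]
76.96274818788514 [0.535, 0.23, 0.32] [ 0.2793  0.3492  0.0661  1.2878 -0.      0.5068]
76.96274818788514 [0.535, 0.23, 0.15] [ 0.2793  0.4492 -0.2255  0.8961 -0.      0.5068]
76.96274818788514 [0.51, -0.26, 0.1] [-0.6004  0.4848 -0.3121  0.7739  0.     -0.3728]
[0.4995 0.2207 0.2998] [-2.4578 -1.9559  0.0005] 4.0917 [0.4994 0.2209 0.2998]
foil_roll [([333.4, 210.4], 0.82)]
rod_tip [([276.5, 215.7], 0.96)]
masking_roll [([398.1, 207.0], 0.57), ([209.3, 76.8], 0.18)]
tape_stand [([398.5, 186.0], 0.94)]
```

View pics/w1.png

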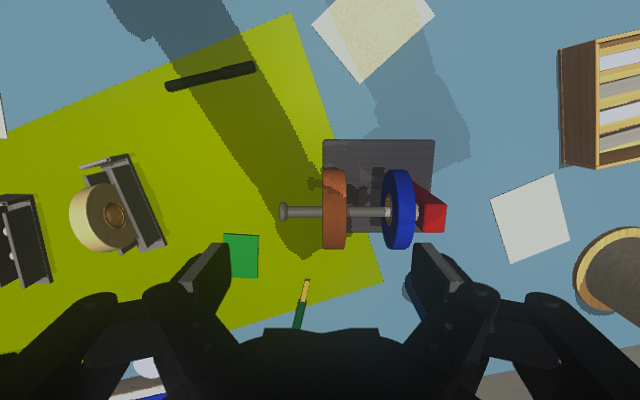

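Run:
```python
import cv2
im=cv2.imread('pics/w1.png');cv2.imwrite('pics/w1z.png',cv2.resize(im[130:255,270:450],None,fx=4.4,fy=4.4,interpolation=cv2.INTER_CUBIC))
```

```text
(no output)
```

View pics/w1z.png

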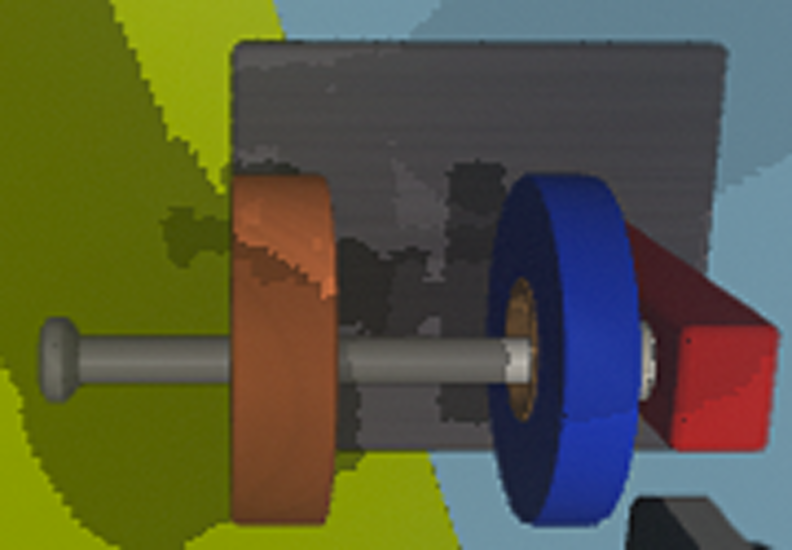

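```bash
cat > fit.py <<'E'
from h import *
np.set_printoptions(precision=4,suppress=True)
pos=np.array([0.49945,0.2208,0.2998]);rvv=np.array([-2.4578,-1.9559,0.0005])
W=wristcam(pos,rvv)
z2=lambda x,y:np.array([(x+.5)/4.4-.5+270,(y+.5)/4.4-.5+130])
corn=np.array([z2(683,325),z2(778,328),z2(768,450),z2(672,448)])
rodp=np.array([z2(480,360.5),z2(400,360.5),z2(150,360.5)])
col=np.array([z2(60,318),z2(60,403),z2(40,360)])
def st(p,L):
    c,s=np.cos(p[2]),np.sin(p[2]);L=np.atleast_2d(L)
    return np.c_[p[0]+c*L[:,0]-s*L[:,1],p[1]+s*L[:,0]+c*L[:,1],L[:,2]]
def res(p,full=False):
    q=proj(W,st(p,[[-.016,-.012,.15],[-.016,.012,.15],[.016,.012,.15],[.016,-.012,.15]]))
    r=[]
    r.append((q-corn).ravel())
    a=proj(W,st(p,[[0,-.02,.125],[0,-.16,.125]]));n=a[1]-a[0];n/=np.linalg.norm(n)
    r.append(np.array([(x-a[0])[0]*n[1]-(x-a[0])[1]*n[0] for x in rodp]))
    r.append((proj(W,st(p,[[0,-.163,.125+.008]]))[0]-col[2])[:1])
    return np.concatenate(r)
best=min((least_squares(res,[.555,.322,y]) for y in (-.23,)),key=lambda s:s.cost)
p=best.x
if __name__=='__main__':
    # corner order check
    print(p,np.degrees(p[2]));print(res(p))
    print('tip',st(p,[[0,-.163,.125]]))
    # foil axial: left face silhouette x 231 & right 337 at mid row (z at top of rim ~.161)
    for yy in np.arange(-.14,-.08,.01):
        print(yy,((proj(W,st(p,[[0,yy,.161]]))-[270,130]+.5)*4.4)[0])
    print(C.keys(),proj(C['top'],st(p,[[0,-.163,.125],[0,0,.15]])),proj(C['scene'],st(p,[[0,-.163,.125],[0,0,.15]])))
E
python3 fit.py
```

```text
[ 0.5582  0.3272 -0.2157] -12.35972733206305
[-0.5446 -0.3154  1.5473 -1.2161  0.6995  0.726  -0.5371  1.4228  0.3915
  0.2279 -0.2835 -1.219 ]
tip [[0.5233 0.168  0.125 ]]
-0.14 [120.5138 411.5746]
-0.13 [165.1709 411.1925]
-0.12 [209.8429 410.8052]
-0.10999999999999999 [254.5238 410.4128]
-0.09999999999999998 [299.2075 410.0153]
-0.08999999999999997 [343.8878 409.6127]
-0.07999999999999996 [388.5586 409.2051]
dict_keys(['scene', 'top']) [[229.1442 229.2612]
 [162.1745 216.3052]] [[374.2505 258.8024]
 [401.896  315.5823]]
```

Run:
```python
from h import *
from cell import *
np.set_printoptions(precision=4,suppress=True)
# rod centre rows by gradient
g=cv2.cvtColor(cv2.imread('pics/w1.png'),cv2.COLOR_BGR2GRAY).astype(float)
for u in list(range(292,320,4))+list(range(350,384,4)):
    col=g[200:226,u-1:u+2].mean(1);d=np.diff(col);
    i=np.argsort(-abs(d))[:4];print(u,sorted(zip((i+200.5).tolist(),d[i].round().tolist())))
def rv(th):
    x=np.array([np.cos(th),np.sin(th),0]);z=np.array([0,0,-1.]);return R.from_matrix(np.c_[x,np.cross(z,x),z]).as_rotvec()
movep([.50,-.25,.26],rv(np.radians(77)))
sleep(0.15)
s=get_state();f=grab_frame("wrist");cv2.imwrite("pics/w2.png",f["img"][:,:,::-1])
print(s["position"],s["eef_rot"],s["clock"])
print([(d["centre"],round(d["score"],2)) for d in tip_of("wrist","empty_dispenser")[:2]])
cv2.imwrite('pics/w2z.png',cv2.resize(f["img"][100:240,230:410,::-1],None,fx=4.2,fy=4.2,interpolation=cv2.INTER_CUBIC))
```

```text
292 [(205.5, -24.0), (212.5, -12.0), (215.5, -12.0), (217.5, 12.0)]
296 [(205.5, -25.0), (206.5, 12.0), (212.5, -12.0), (217.5, 12.0)]
300 [(205.5, -24.0), (207.5, 13.0), (212.5, -12.0), (217.5, 13.0)]
304 [(205.5, -25.0), (207.5, 12.0), (212.5, -12.0), (215.5, -11.0)]
308 [(205.5, -25.0), (206.5, 12.0), (215.5, -12.0), (217.5, 11.0)]
312 [(205.5, -25.0), (206.5, 13.0), (212.5, -12.0), (217.5, 13.0)]
316 [(205.5, -26.0), (206.5, 12.0), (212.5, -12.0), (215.5, -12.0)]
350 [(203.5, 20.0), (207.5, 16.0), (215.5, -14.0), (216.5, -19.0)]
354 [(206.5, 19.0), (207.5, 12.0), (215.5, -11.0), (216.5, -16.0)]
358 [(206.5, 21.0), (207.5, 11.0), (215.5, -10.0), (216.5, -16.0)]
362 [(206.5, 17.0), (207.5, 11.0), (215.5, -10.0), (216.5, -17.0)]
366 [(205.5, -16.0), (206.5, 15.0), (207.5, 11.0), (216.5, -17.0)]
370 [(206.5, 18.0), (207.5, 12.0), (216.5, -29.0), (221.5, 11.0)]
374 [(206.5, 21.0), (207.5, 12.0), (215.5, -9.0), (216.5, -37.0)]
378 [(206.5, 23.0), (207.5, 12.0), (215.5, -9.0), (216.5, -35.0)]
382 [(205.5, 9.0), (206.5, 35.0), (207.5, 11.0), (216.5, -53.0)]
[ 0.5005 -0.249   0.2602] [2.4568 1.9577 0.0004] 6.2167
[([316.8, 181.6], 0.84), ([451.9, 134.1], 0.58)]
```

View pics/w2.png

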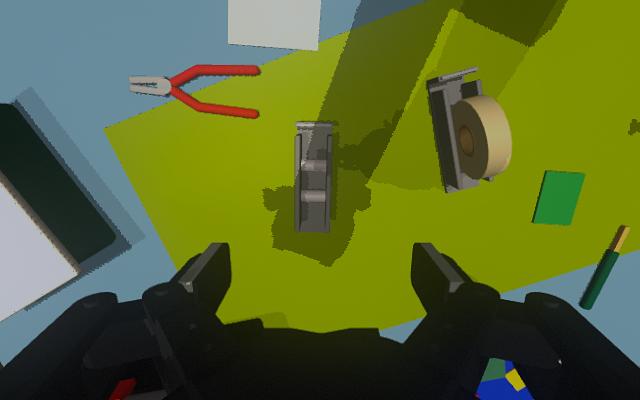

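View pics/w2z.png

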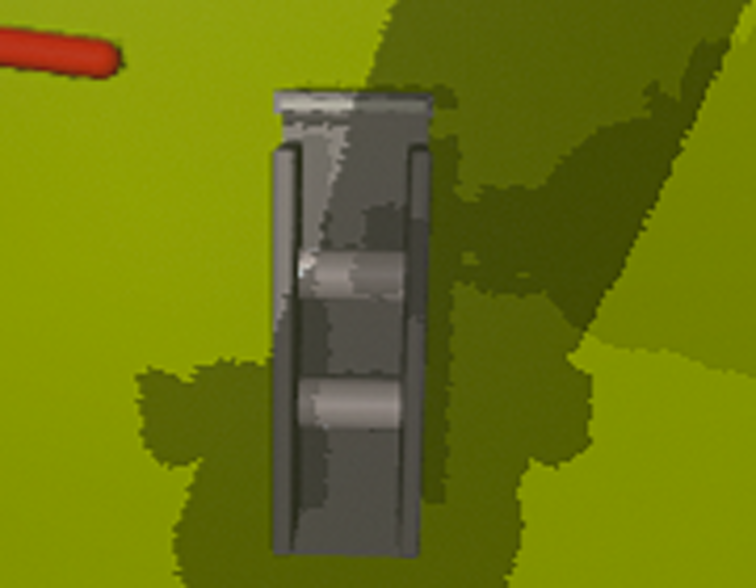

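```bash
cat > fit2.py <<'E'
from h import *
import fit
from fit import st
np.set_printoptions(precision=4,suppress=True)
W2=wristcam([0.5005,-0.249,0.2602],[2.4568,1.9577,0.0004])
z=lambda x,y:np.array([(x+.5)/4.2-.5+230,(y+.5)/4.2-.5+100])
obs=np.array([z(274,147),z(430,147),z(273,553),z(418,555)])
def r(p):
    w=p[3];return (proj(W2,st(p,[[-.06,-w,.048],[-.06,w,.048],[.06,-w,.048],[.06,w,.048]]))-obs).ravel()
d=least_squares(r,[.513,-.26,-.22,.02]).x
# rod-only
def rr(p):
    q=[p[0],p[1],p[2]];e=fit.res(q);return np.r_[e[:8]*.15,e[8:]*3]
s=least_squares(rr,fit.p).x
if __name__=='__main__':
    print('disp',d,np.degrees(d[2]),r(d))
    rz=[proj(W2,st(d,[[sx*.02,0,.025]]))[0] for sx in(-1,1)];print((np.array(rz)-[230,100]+.5)*4.2)
    print('inner',((proj(W2,st(d,[[-.06,-.016,.048],[.06,-.016,.048],[-.06,.016,.048],[.06,.016,.048]]))-[230,100]+.5)*4.2))
    print('top/scene',proj(C['top'],st(d,[[0,0,.03]])),proj(C['scene'],st(d,[[0,0,.03]])))
    print('stand',s,np.degrees(s[2]),fit.res(s),'tip',st(s,[[0,-.163,.125]]))
    T=C['top']
    print(proj(T,st(s,[[0,-.163,.125],[0,0,.15]])),proj(C['scene'],st(s,[[0,-.163,.125],[0,0,.15]])))
E
python3 fit2.py
```

```text
disp [ 0.5115 -0.2611 -0.2444  0.0215] -14.002697256474276 [-0.181  -0.7132  0.0224  0.0677  0.2074  0.2874 -0.0352  0.4785]
[[352.0357 277.7253]
 [350.1603 406.7935]]
inner [[293.767  144.914 ]
 [292.7541 555.0691]
 [410.5841 147.3567]
 [399.9833 557.1563]]
top/scene [[394.3678 230.9241]] [[295.3103 161.2388]]
stand [ 0.5594  0.3283 -0.2249] -12.886010539026378 [ 0.8332  0.459   2.8805 -0.2328  1.7172  1.6566  0.5222  2.1558  0.0104
  0.0059 -0.0082 -0.0156] tip [[0.523  0.1694 0.125 ]]
[[228.5788 229.3846]
 [161.7336 215.8308]] [[374.6607 259.1955]
 [401.7453 316.2408]]
```

```bash
cat > plan.py <<'E'
from fit2 import *
yaw=np.radians(-12.8)
def rv(th):
    x=np.array([np.cos(th),np.sin(th),0]);z=np.array([0,0,-1.]);return R.from_matrix(np.c_[x,np.cross(z,x),z]).as_rotvec()
tip=st(s,[[0,-.163,.125]])[0]
ex=np.array([np.cos(yaw),np.sin(yaw),0]);ey=np.array([-np.sin(yaw),np.cos(yaw),0])
# foil face positions
f=lambda yy:((proj(fit.W,(tip+ey*(.163+yy)+[0,0,.036])[None])-[270,130]+.5)*4.4)[0][0]
from scipy.optimize import brentq
yl,yr,yb=[brentq(lambda y:f(y)-t,-.16,0) for t in (231,337,566)]
yc=(yl+yr)/2
foil=tip+ey*(.163+yc)+[0,0,-.009]
tool=np.pi/2+yaw
E
python3 - <<'E'
from plan import *
from cell import *
print(yl,yr,yb,yc,foil)
g=foil+ex*.031-ey*.003
print(g)
movep([*g[:2],.22],rv(tool)); sleep(.1)
s_=get_state();fr=grab_frame("wrist");cv2.imwrite("pics/w3.png",fr["img"][:,:,::-1])
W3=wristcam(s_["position"],s_["eef_rot"]);print(s_["position"],s_["clock"],s_["contact_force"])
# predicted
pts=[foil+ey*a*.012+[0,0,.045] for a in(-1,1)]+[tip]+[foil+ey*a*.012+ex*.031+[0,0,.0326] for a in(-1,1)]
print(proj(W3,np.array(pts)))
im=fr["img"][:,:,::-1].copy()
for q in proj(W3,np.array(pts)): cv2.circle(im,tuple(int(round(v)) for v in q),2,(255,0,255),-1)
cv2.imwrite("pics/w3m.png",im)
E
```

```text
-0.11658254845317866 -0.09286076894637485 -0.041525640509160945 -0.10472165869977676 [0.536  0.2262 0.116 ]
[0.5655 0.2164 0.116 ]
[0.566  0.2152 0.2202] 8.1417 [ 1.2059 -0.7155 -0.1198]
[[308.4673 169.9521]
 [344.1437 169.9388]
 [251.5949 162.1432]
 [309.5831 208.553 ]
 [342.0568 208.538 ]]
```

View pics/w3m.png

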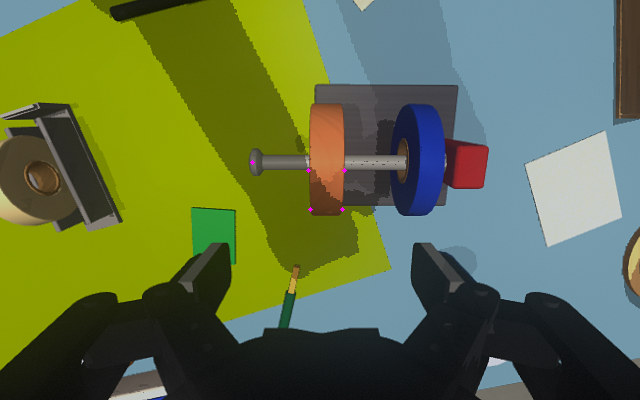

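Run:
```python
from plan import *
from cell import *
g=foil+ex*.031-ey*.003
h=move_l([*g[:2],.110],velocity=.08,until_force=6)
a=get_state();print(h,a["position"],a["contact_force"],a["clock"])
if not h:
    f0=a["contact_force"]
    grab(40); b=get_state();print(b["finger_gap"],b["position"],b["contact_force"]-f0,b["wrist_torque"],b["clock"])
fr=grab_frame("wrist");cv2.imwrite("pics/w4.png",fr["img"][:,:,::-1])
fr=grab_frame("scene");cv2.imwrite("pics/s4.png",cv2.resize(fr["img"][230:360,330:450,::-1],None,fx=4,fy=4))
```

```text
False [0.566  0.2165 0.1106] [ 0.6757 -0.3365 -0.2266] 9.7167
0.2770931536561474 [0.5657 0.2166 0.1102] [-0.3443  0.7314  0.9591] [ 0.135   0.0512 -0.0052] 10.3083
```

View pics/w4.png

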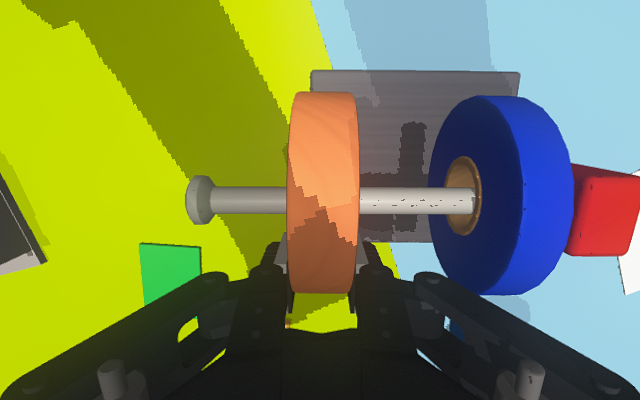

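View pics/s4.png

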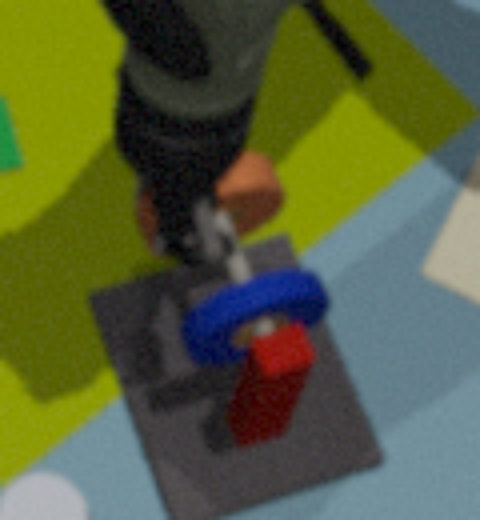

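Run:
```python
from plan import *
from cell import *
a=get_state();p=a["position"];f0=a["contact_force"]
h=move_l(p+[0,0,.009],velocity=.03); sleep(.2)
b=get_state();print(h,b["position"]-p,b["contact_force"]-f0,b["wrist_torque"]-a["wrist_torque"],b["finger_gap"],b["clock"])
fr=grab_frame("wrist");cv2.imwrite("pics/w5.png",fr["img"][:,:,::-1])
# slide up to just before the collar
q=b["position"]-ey*.028; q[2]=p[2]+.009
h=move_l(q,velocity=.05,until_force=5);sleep(.1)
c=get_state();print(h,c["position"]-p,c["contact_force"]-f0,c["wrist_torque"]-a["wrist_torque"],c["clock"])
fr=grab_frame("wrist");cv2.imwrite("pics/w6.png",fr["img"][:,:,::-1])
fr=grab_frame("top");cv2.imwrite("pics/t6.png",cv2.resize(fr["img"][180:270,140:260,::-1],None,fx=5,fy=5))
x=np.hstack([cv2.imread('pics/w5.png')[60:320,150:550],cv2.imread('pics/w6.png')[60:320,150:550]])
cv2.imwrite("pics/m6.png",x)
```

```text
False [-0.0002 -0.      0.0088] [ 1.2309 -1.3102 -2.9819] [-0.1433 -0.0249  0.0586] 0.2745549153721273 11.0667
False [-0.0062 -0.0272  0.0091] [-0.1371 -0.867  -3.562 ] [-0.1456 -0.0603  0.0938] 11.925
```

View pics/m6.png

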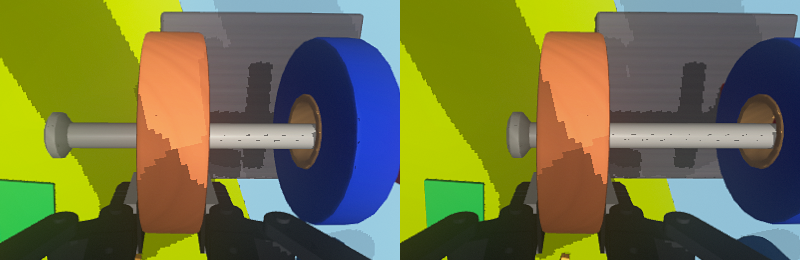

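View pics/t6.png

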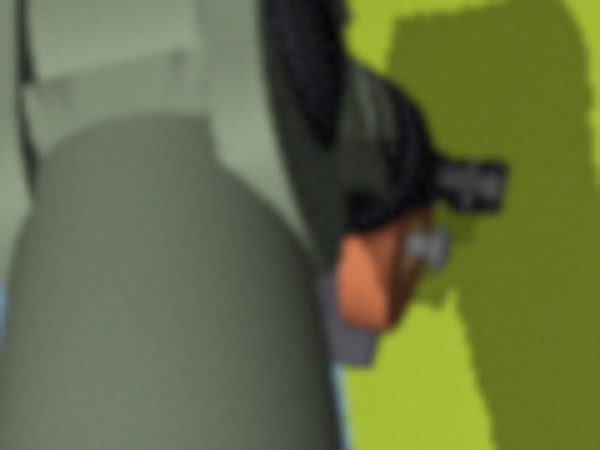

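Run:
```python
from plan import *
from cell import *
a=get_state();p=a["position"];f0=a["contact_force"]
q=p-ey*.065
h=move_l(q,velocity=.06,until_force=4)
c=get_state();print(h,(c["position"]-p)@-ey,c["contact_force"]-f0,c["wrist_torque"]-a["wrist_torque"],c["clock"])
fr=grab_frame("wrist");cv2.imwrite("pics/w7.png",fr["img"][:,:,::-1])
```

```text
False 0.06467589637649529 [-1.1081 -0.7809 -0.2237] [-0.0383  0.0068 -0.0546] 13.25
```

View pics/w7.png

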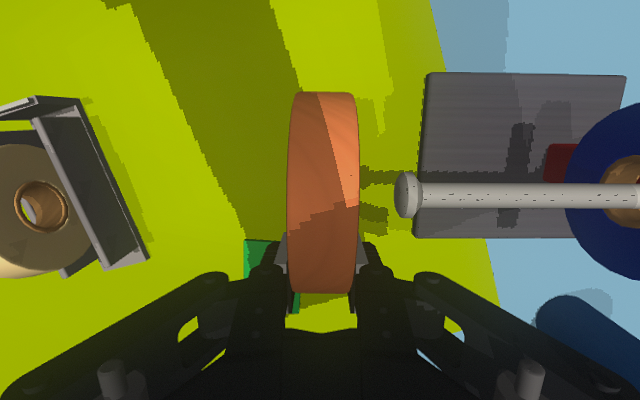

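```bash
cat >> plan.py <<'E'
lat=(np.array([0.5657,0.2166,0])-foil)@ex
dyaw=d[2];dx=np.array([np.cos(dyaw),np.sin(dyaw),0]);dy=np.array([-np.sin(dyaw),np.cos(dyaw),0])
D=np.array([d[0],d[1],0]);goal=D+dx*lat+[0,0,.0592]
E
python3 - <<'E'
from plan import *
from cell import *
print(lat,goal)
p=get_state()["position"]
move_l([p[0],p[1],.20],velocity=.15)
r=rv(np.pi/2+dyaw)
movep([*goal[:2],.20],r)
move_l([*goal[:2],.125],velocity=.12);sleep(.2)
a=get_state();print(a["position"],a["finger_gap"],a["contact_force"],a["clock"])
for n in("wrist","scene","top"):
    fr=grab_frame(n);cv2.imwrite(f"pics/p_{n}.png",fr["img"][:,:,::-1])
W=wristcam(a["position"],a["eef_rot"])
im=cv2.imread("pics/p_wrist.png")
L=[[-.06,-.016,.048],[-.06,.016,.048],[.06,-.016,.048],[.06,.016,.048],[-.06,-.0215,.048],[-.06,.0215,.048]]
for q in proj(W,st(d,L)): cv2.circle(im,tuple(int(round(v)) for v in q),2,(255,0,255),-1)
cv2.imwrite("pics/p_wm.png",im)
x=[cv2.resize(cv2.imread("pics/p_scene.png")[110:210,240:360],(400,333)),cv2.resize(cv2.imread("pics/p_top.png")[180:280,340:460],(400,333))]
cv2.imwrite("pics/p_m.png",np.hstack(x))
E
```

```text
0.03113406967452064 [ 0.5417 -0.2687  0.0592]
[ 0.5423 -0.269   0.126 ] 0.27236520973064826 [ 0.432  -0.1152 -3.1   ] 16.4333
```

View pics/p_wm.png

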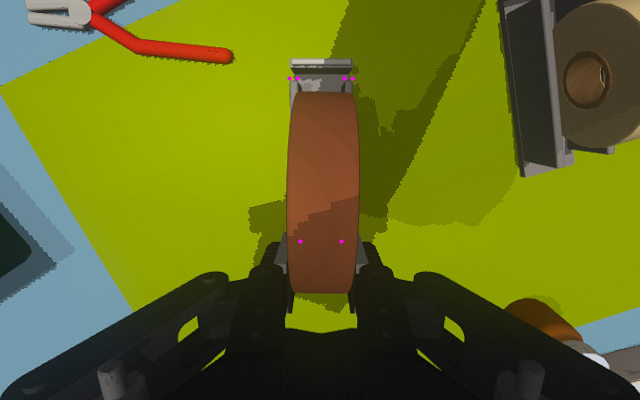

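View pics/p_m.png

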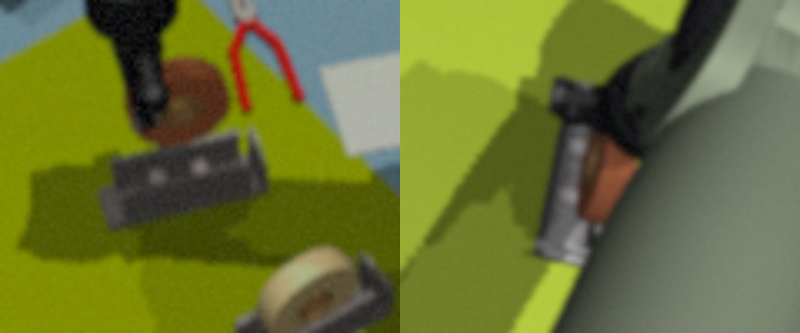

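Run:
```python
from plan import *
from cell import *
a=get_state();f0=a["contact_force"]
h=move_l([*goal[:2],.072],velocity=.08,until_force=4)
b=get_state();print(h,b["position"],b["contact_force"]-f0,b["clock"])
if not h:
    h=move_l([*goal[:2],.0575],velocity=.02,until_force=2.5)
    b=get_state();print(h,b["position"],b["position"]-goal,b["contact_force"]-f0,b["wrist_torque"]-a["wrist_torque"],b["clock"])
for n in("wrist","scene"):
    fr=grab_frame(n);cv2.imwrite(f"pics/q_{n}.png",fr["img"][:,:,::-1])
cv2.imwrite("pics/q_m.png",np.hstack([cv2.imread("pics/q_wrist.png")[40:340,140:500],cv2.resize(cv2.imread("pics/q_scene.png")[110:210,240:360],(360,300))]))
```

```text
False [ 0.542  -0.2689  0.0723] [-0.7021 -2.0254  0.187 ] 17.3917
True [ 0.542  -0.2686  0.0597] [0.0003 0.     0.0005] [ 0.8076 -1.6993  3.5909] [ 0.0017 -0.1223  0.0314] 17.9917
```

View pics/q_m.png

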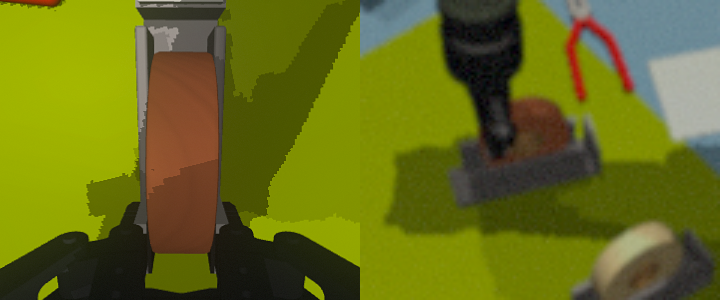

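Run:
```python
from plan import *
from cell import *
let_go();sleep(.2)
b=get_state();print(b["finger_gap"],b["contact_force"],b["clock"])
h=move_l([*goal[:2],.17],velocity=.12,until_force=6);print(h)
p=goal-dx*.03
movep([goal[0]-.02,goal[1],.28],rv(np.pi/2+dyaw));sleep(.15)
a=get_state();print(a["position"],a["contact_force"],a["clock"])
fr=grab_frame("wrist");cv2.imwrite("pics/r_wrist.png",fr["img"][:,:,::-1])
W=wristcam(a["position"],a["eef_rot"])
for n in["foil_roll"]: 
    t=tip_of("wrist",n);print(t[0]["centre"] if t else t, proj(W,D+[0,0,.065]))
set_joints([1.049,.326,-.193,1.052,0,1.437])
im={}
for n in("scene","top"):
    fr=grab_frame(n);im[n]=fr["img"][:,:,::-1];cv2.imwrite(f"pics/r_{n}.png",im[n])
    t=tip_of(n,"foil_roll");print(n,[(x["centre"],x["score"]) for x in t[:2]],proj(C[n],D+[0,0,.065]))
print(get_state()["clock"])
cv2.imwrite("pics/r_m.png",np.vstack([np.hstack([cv2.resize(im["scene"][110:210,240:360],(400,300)),cv2.resize(im["top"][180:280,340:460],(400,300))]),np.hstack([cv2.resize(im["scene"][100:380,240:460],(400,300)),cv2.resize(cv2.imread("pics/r_wrist.png"),(400,300))])]))
```

```text
1.0015119632683278 [-0.4843 -0.3715 -0.1219] 18.9167
False
[ 0.521  -0.2681  0.2781] [ 0.3871 -0.045   0.639 ] 20.6667
[326.4, 165.5] [[324.0392 165.5896]]
scene [([295.0, 153.6], 0.65), ([403.8, 232.1], 0.62)] [[294.7591 154.0415]]
top [] [[396.8715 230.1695]]
23.9167
```

View pics/r_m.png

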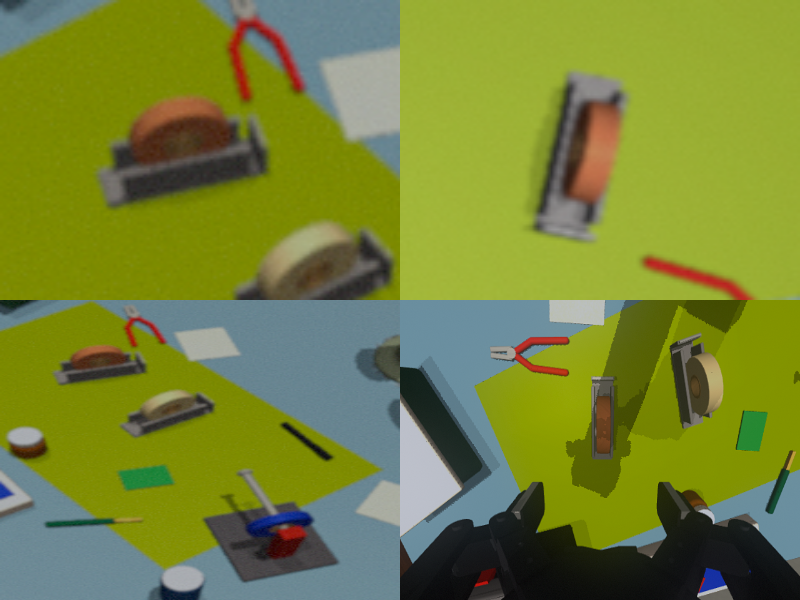

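View pics/r_wrist.png

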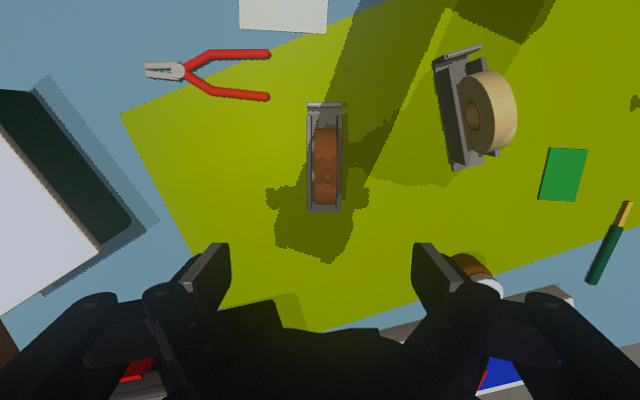

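```bash
python3 -c "
from cell import *
print(sign_off())"
```

```text
the job is handed in; nothing more can be done
None
```

The copper foil roll is standing on edge in the empty dispenser, on its rollers and between the cheeks, and the job is handed in. The clock read about 24 s of the 40 s.

- **Taking it off the rod:** I gripped the roll across its width, beside the rod, with 40 N. I lifted it 9 mm to centre it on the rod and slid it off over the collar. The tool force changed by less than about 1.5 N during the slide, and the roll did not sag in the grip.
- **Placing it:** I lowered it into the dispenser until it touched, within 0.5 mm of the seated height. Then I let go and backed the arm away to its start position.

**Last checks:**
- The scene camera put the roll's centre about 0.5 px from where a seated roll should be. The wrist camera put it about 2.4 px off sideways, roughly 2 mm, still clear between the cheeks.
- The network found no foil roll in the last top picture, though the roll is clearly visible there in the slot. It also gave a false second match in the scene picture, at (404, 232).
- In the final pictures the blue roll still hangs on the rod. The cream roll, pliers, marker, glass, glass cutter, jar and can look unmoved, but I compared these by eye and did not measure them.

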